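# Clear the front of a pen case and flip its lid open

## Task

The red paint tub stands in the way of the pen case: push it gently along the table, without picking it up or squeezing it, until it stands wholly on the round blue mat. Then, with the fingertips under the lip of the case's yellow lid, push the lid up and over past upright so that it rests open by itself. Do not pinch the lip or press on its black strip, do not fling the lid, and leave all the other tubs, jars and things where they are.

Things in the scene. Friction and masses are not known exactly. Their poses are not given: they have to be found in the camera images.
- case: dark pen case, fixed to the table, 110 (its x) by 150 (its y) by 60 mm tall, with a hinged yellow lid. Origin at the centre of its underside; its -x side is the front, which roughly faces the robot; its +x side carries the hinge. The pens inside lie below 48 mm height; walls 5 mm
- lid (a joint): angle of the yellow lid (130 g or so, free-swinging, no spring, almost no friction): 0 shut, 1.57 upright, 1.95 its stop, leaning back beyond the case. It falls shut when let go below its balance point, just short of upright (about 1.49), and falls back to the stop when let go past it
- lid_hinge (a point): point on the hinge line, at the middle of the far top edge of the case: 55 mm from the case's centre along its +x, 60.5 mm above the table. The hinge line runs along the case's y
- lip_edge (a point): middle of the free edge of the lid's lip, moving with the lid. The lid is a plate 110 mm by 150 mm, 6 mm thick, that lies on the rim; along its front edge a lip, 100 mm wide (case y), 36 mm long, 5 mm thick, slopes up and forward at 40 degrees. With the lid shut this point is 82.6 mm in front of the case's centre (27.6 mm in front of the front wall) and 86.6 mm above the table; its underside is open from the front for a fingertip tilted some 45 degrees
- lip_strip (a point): centre of the black rubber strip, 24 by 94 by 3 mm, on the upper face of the lip, moving with the lid. The strip must not be pressed
- red_tub: paint tub, red, with a whitish rim round its red top, loose, 72 mm across, 66 mm tall, 0.25 kg or so; origin at the centre of its underside. It starts in front of the middle of the case, its centre about 155 mm from the case's centre
- mat: round blue mat, 150 mm across, flat on the table (under 1 mm, no step to slide over), in front of the case and about 190 mm to its left or its right. Origin at its centre
- black_jar: bystander, loose: black jar with a black lid (on the other side of the red tub from the mat), 80 mm tall, 62 mm across; origin at the centre of its underside; leave it where it stands
- ochre_tub: bystander, loose: ochre tub with a whitish rim round its coloured top, 66 mm tall, 72 mm across; origin at the centre of its underside; leave it where it stands
- teal_tub: bystander, loose: dark teal tub with a whitish rim round its coloured top, 66 mm tall, 72 mm across; origin at the centre of its underside; leave it where it stands
- pink_tub: bystander, loose: pale pink tub with a whitish rim round its coloured top, 66 mm tall, 72 mm across; origin at the centre of its underside; leave it where it stands
- bottle: bystander, loose: white bottle with a black cap, 120 mm tall, 56 mm across; origin at the centre of its underside; leave it where it stands
- tape: bystander, loose: roll of blue tape lying flat, 25 mm tall, 90 mm across; origin at the centre of its underside; leave it where it stands
- rinse_pot: bystander, loose: open white rinsing pot, 90 mm tall, 90 mm across; origin at the centre of its underside; leave it where it stands
There are look-alikes about, which are no part of the job. Leave any purple look-alike of the red_tub alone.

How it is judged:
By the outcome, as a careful person would: the job done as asked, in the order asked, and still so for the second after the job is handed in, with the robot touching nothing.
It also fails if it takes over 64 s, if anything falls off the work surface, if the arm or the gripper's body presses on something with over 40 N, if the wrist force passes 120 N, or if a joint passes its speed limit or range.

## Robot

A 6-joint arm with a two-finger parallel gripper is mounted at the origin on the work surface. World frame = base frame: x ahead of the robot, y to its left, z up, the work surface at z = 0. Lengths are in m, angles in rad, forces in N, time in s.
With the tool pointing down it reaches from about 0.4 to 0.825 m from the base axis. Payload 7 kg.
Tool frame: the origin (TCP) lies on the centre line of the jaws, within the pads' length; the fingertips stand 25 mm ahead of it and the grasp point (between the pads) lies 6 mm ahead of it; z points along the fingers, y is the direction in which the jaws open and shut (so a half turn about z gives the same grasp; the last joint's range is limited). The gripper opens to 88 mm and grips with 3 to 60 N. Pads are 19 mm wide; open, the fingers measure 130 mm over their backs; the gripper's body (78 mm by 193 mm) begins 47 mm behind the grasp point.
Start: joints at [-0.823, 0.359, 0.012, 0, -1.224, -0.288], TCP at [0.3, -0.605, 0.252] pointing down, gripper open.
Joint ranges: [-3.07, 3.07], [-1.43, 2.12], [-1.02, 1.25], [-3.03, 1.67], [-3.05, -0], [-3.03, 3.03]. Speed limits (rad/s): [2.39, 2.39, 3.01, 3.14, 3.14, 3.14].

## Interface

Orientations are given as [roll, pitch, yaw] about the fixed x, y, z axes, in that order (R = Rz(yaw) Ry(pitch) Rx(roll)).
In Python, from station import * gives the robot as it stands. The module is installed in compiled form; this text tells all that it offers.
- The arm moves only by the tool step_arm, never from a script. Its argument "commands" is text: rows parted by semicolons, each of 6 numbers parted by spaces: the shift along the tool's x, y, z in mm, then the turn, a rotation vector about the tool's x, y, z in rad. A call has 1 to 8 rows; each row shifts and turns the commanded pose from where the row before left it, along the tool's axes as they then stand; what a row does not reach is not made up. A row lasts 1/8 s, in which the tool goes at most 62.5 mm and 10.7 degrees, less where a joint would pass 70% of its speed; a pose out of reach is approached as far as the arm can. A call is refused whole if a number of a shift passes 62.5 or a number of a turn 0.188, either way. A call with a gripper value outside its range is refused whole. "jaw" is the finger opening in mm, from 0 to 87.6, set as the call begins (left out, the last holds). The fingers move at their own pace and stop on an object; "grip_force" is the grip in N (left out, the last holds). Time passes only in rows, so rows that do not move let the fingers close. It gives the time, the measured TCP pose, the force and the opening at its end, in the units of the state.
- get_state(): the state, without advancing time (a new reading comes with each control period).
- grab_frame(name): name is "scene" or "top"; returns a dict with "frame" (384x512x3 uint8, red, green, blue), "fovy" (degrees; the focal length in pixels is half the picture's height over the tangent of half this angle, whatever the lens; pixels are square), "cx", "cy" (the principal point, pixels), "rvec" (rotation vector, rad) and "tvec" (3), from world to camera coordinates, as OpenCV has them. Camera axes: x right, y down, z forward; pixel columns grow to the right and rows downward; lengths in m; the calibration is good to about 2 mm. A picture is of the moment at which its call begins. There is no depth.
- job_done(): hands the job in, once; it reports no verdict.
Trained networks look in a picture, given as the dict that the camera call returned (one of the last four; its "shot" number tells which), for a name from the list of things; names that differ only in an ending like _2 or _b are one class to them, and where a whole thing is asked for, a point or a joint stands for the part that bears it (a point fixed in the world has none). Each returns a list of dicts, best first, with "conf" (0 to 1); they miss things now and then, are a little off and sometimes report something else, mostly with a low value. They report only what shows in the picture. A call takes as long as a camera call. They do not tell look-alikes from the thing itself.
- recognise(picture, name): "pixel" ([column, row] in pixels, amid what is visible of it).
The state is a dict: "t": time; "q": joint angles; "qd": joint speeds; "joint_efforts": joint torques, N m; "eef_pos": TCP position; "ee_rot": TCP orientation; "force": force on the tool from outside, world axes, zero at the start; "moment": the same for the moment, N m; "width": finger opening in m.
Only numpy, scipy, OpenCV 4.12 (cv2) and the standard library are available. Lean on these libraries where they do the work, as an engineer would, in place of code of your own. Each camera call takes 0.05 s, during which the arm holds its last target.

## Working session

There is one attempt and no reset: what is moved stays moved. The work goes in short steps, Python scripts to look and compute and a tool call to move; the robot and the scene stay as the last step left them, time stands still between calls to the robot, and variables do not carry over. Pictures are saved under pics/ and viewed, and the job is handed in when it is done.

Besides the shell and the picture viewer there is one more tool, called after ">>>" as a command line: name --argument value ..., lists and objects as JSON in quotes. step_arm: Moves the arm, as the interface text tells. Its arguments: {"type":"object","properties":{"commands":{"type":"string"},"jaw":{"type":"number"},"grip_force":{"type":"number"}},"required":["commands"]}

```bash
mkdir -p pics
cat > h.py <<'E'
from station import *
import numpy as np, cv2
def K(p):
    f=p["frame"].shape[0]/2/np.tan(np.radians(p["fovy"])/2)
    return np.array([[f,0,p["cx"]],[0,f,p["cy"]],[0,0,1.]])
def pix2z(p,uv,z):
    R=cv2.Rodrigues(np.array(p["rvec"],float))[0];t=np.array(p["tvec"],float).ravel()
    d=R.T@np.linalg.inv(K(p))@np.array([uv[0],uv[1],1.]);c=-R.T@t
    return c+d*(z-c[2])/d[2]
def proj(p,X):
    return cv2.projectPoints(np.array(X,float).reshape(-1,3),np.array(p["rvec"],float),np.array(p["tvec"],float),K(p),None)[0].reshape(-1,2)
def save(p,n,s=1.5):
    im=cv2.cvtColor(p["frame"],cv2.COLOR_RGB2BGR);cv2.imwrite("pics/"+n,cv2.resize(im,None,fx=s,fy=s,interpolation=cv2.INTER_CUBIC))
E
python3 - <<'E'
from h import *
s=get_state();print(s)
for n in("scene","top"):
    p=grab_frame(n);save(p,n+"1.png");print(n,p["fovy"],p["cx"],p["cy"],p["rvec"],p["tvec"],p.keys())
    R=cv2.Rodrigues(np.array(p["rvec"],float))[0];print("cam",-R.T@np.array(p["tvec"]).ravel())
    for k,z in dict(case=.03,lid=.066,red_tub=.033,mat=0,black_jar=.04,ochre_tub=.033,teal_tub=.033,pink_tub=.033,bottle=.06,tape=.012,rinse_pot=.045,lid_hinge=.0605,lip_edge=.0866,lip_strip=.075).items():
        for r in recognise(p,k)[:3]: print(n,k,np.round(r["pixel"],1),round(r["conf"],2),pix2z(p,r["pixel"],z).round(3))
E
```

```text
{'t': 0.0, 'q': array([-8.22916951e-01,  3.59394780e-01,  1.10487942e-02, -3.41951192e-04,
       -1.22412720e+00, -2.88104488e-01]), 'qd': array([ 2.24468428e-03, -5.18541459e-04, -6.63552411e-05, -3.53777587e-03,
       -2.04079455e-03,  9.79970436e-04]), 'joint_efforts': array([-2.41793219e-03, -5.82719028e+01,  2.93055797e+01,  6.99740231e+00,
        6.90367728e-03, -1.02625756e-04]), 'eef_pos': array([ 0.29929915, -0.60450104,  0.25061466]), 'ee_rot': array([ 3.13989357e+00, -1.68292711e-04, -2.68193408e+00]), 'force': array([ 0.41601855, -0.11445261,  0.6116765 ]), 'moment': array([ 0.00991297, -0.01567411, -0.00992307]), 'width': 0.08740248299321199}
scene 43.21114722176874 242.85082885072916 201.6873913574746 [ 1.20429922  2.15020221 -1.12831335] [ 0.25059028 -0.18422692  1.76294252] dict_keys(['frame', 'fovy', 'cx', 'cy', 'rvec', 'tvec', 'shot'])
cam [1.43182288 0.62549749 0.87369189]
scene case [203.2 228.5] 0.73 [ 0.599 -0.05   0.03 ]
scene lid [204.7 219.4] 0.75 [ 0.599 -0.042  0.066]
scene red_tub [246.1 183.5] 0.87 [ 0.346 -0.066  0.033]
scene red_tub [228.  195.3] 0.8
[... 1411 characters left out ...]
chre_tub [376.4 108.1] 0.93 [ 0.747 -0.344  0.033]
top ochre_tub [271.8 156.6] 0.44 [ 0.602 -0.05   0.033]
top teal_tub [139.8 112.9] 0.98 [0.72  0.326 0.033]
top teal_tub [273.2 153.7] 0.38 [ 0.611 -0.054  0.033]
top teal_tub [279.6 209.1] 0.33 [ 0.456 -0.074  0.033]
top pink_tub [376.9 270.9] 0.67 [ 0.292 -0.342  0.033]
top bottle [103.2 177.9] 0.63 [0.53  0.409 0.06 ]
top tape [408.5 183.1] 0.88 [ 0.538 -0.44   0.012]
top rinse_pot [121.6 279.6] 0.68 [0.256 0.351 0.045]
top rinse_pot [270.6 154.7] 0.32 [ 0.605 -0.046  0.045]
top lid_hinge [268.  156.1] 0.81 [ 0.598 -0.038  0.06 ]
top lip_edge [270.2 152. ] 0.87 [ 0.605 -0.043  0.087]
top lip_strip [273.8 151.2] 0.75 [ 0.609 -0.053  0.075]
```

View pics/scene1.png

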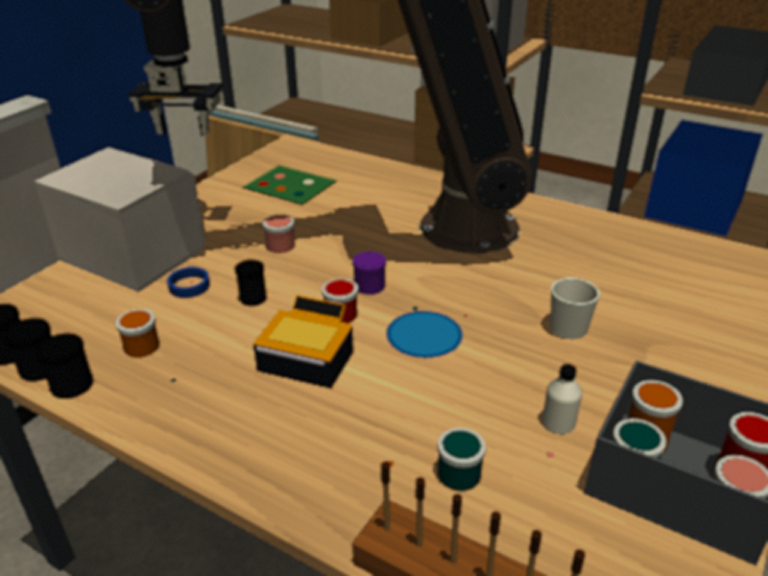

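View pics/top1.png

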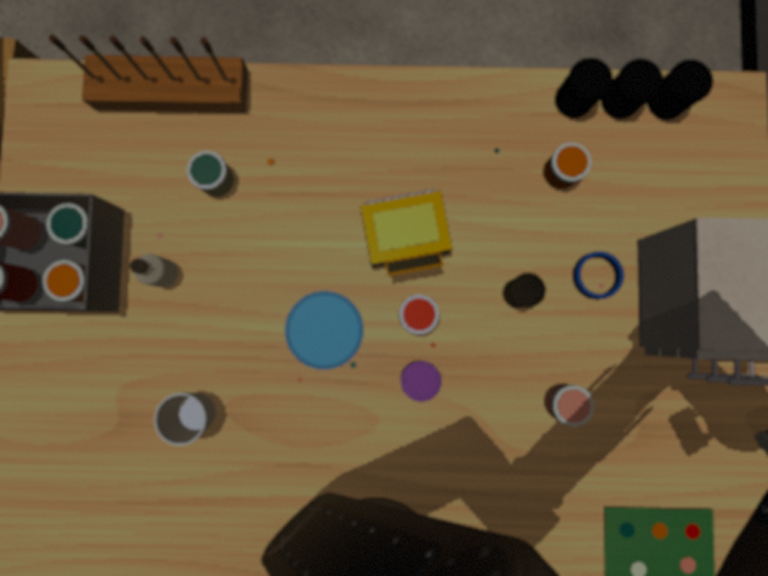

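The top picture shows the red tub at about (419,314), with the purple look-alike just below it at (421,381). The mat is at (324,330), the jar at (524,291), and the case is centred at about (405,228) with its lip towards the robot. Next I measure these precisely by colour.

Run:
```python
from h import *
p=grab_frame("top");hsv=cv2.cvtColor(p["frame"],cv2.COLOR_RGB2HSV);
def cc(mask,box):
    m=np.zeros(mask.shape,np.uint8);x0,y0,x1,y1=box;m[y0:y1,x0:x1]=mask[y0:y1,x0:x1]*255
    n,l,st,ce=cv2.connectedComponentsWithStats(m);i=1+np.argmax(st[1:,4]);return (l==i).astype(np.uint8),ce[i],st[i]
H,S,V=[hsv[...,i].astype(int) for i in range(3)]
m,c,s=cc((H>90)&(H<125)&(S>100),(170,170,260,260));print("mat",c,s,pix2z(p,c,0.0005))
m,c,s=cc(((H<6)|(H>172))&(S>150),(250,180,310,235));print("red",c,s,pix2z(p,c,0.066))
m,c,s=cc((H>125)&(H<165)&(S>60),(250,225,310,280));print("purple",c,s,pix2z(p,c,0.066))
m,c,s=cc((V<50),(325,170,370,215));print("jar",c,s,pix2z(p,c,0.06))
m,c,s=cc((H>18)&(H<32)&(S>120)&(V>120),(225,115,315,195));print("lid",c,s)
cn=max(cv2.findContours(m,0,2)[0],key=cv2.contourArea);r=cv2.minAreaRect(cn);b=cv2.boxPoints(r);print(r)
for q in b: print(q,pix2z(p,q,0.0665).round(4))
im=cv2.cvtColor(p["frame"],cv2.COLOR_RGB2BGR)[110:280,180:380];cv2.imwrite("pics/crop.png",cv2.resize(im,None,fx=4,fy=3.5,interpolation=cv2.INTER_CUBIC))
p=grab_frame("scene");im=cv2.cvtColor(p["frame"],cv2.COLOR_RGB2BGR)[140:270,130:320];cv2.imwrite("pics/crop2.png",cv2.resize(im,None,fx=4,fy=4,interpolation=cv2.INTER_CUBIC))
```

```text
mat [215.64762386 219.72295248] [ 191  195   50   50 1978] [0.42285286 0.10573521 0.0005    ]
red [279.01365188 209.05460751] [270 200  19  19 293] [ 0.45445599 -0.07007397  0.066     ]
purple [280.17883212 253.55656934] [268 241  26  26 548] [ 0.33623367 -0.07490892  0.066     ]
jar [349.30752212 193.85619469] [336 183  27  22 452] [ 0.49966723 -0.25997163  0.06      ]
lid [270.57870792 150.51546861] [ 227  126   76   49 2198]
((265.7030029296875, 151.31710815429688), (41.071266174316406, 72.64227294921875), 79.99201965332031)
[226.36575 137.40604] [0.6466 0.0761 0.0665]
[297.90268 124.78187] [ 0.6854 -0.1182  0.0665]
[305.04025 165.22818] [ 0.5744 -0.1387  0.0665]
[233.50333 177.85236] [0.5362 0.054  0.0665]
```

View pics/crop.png

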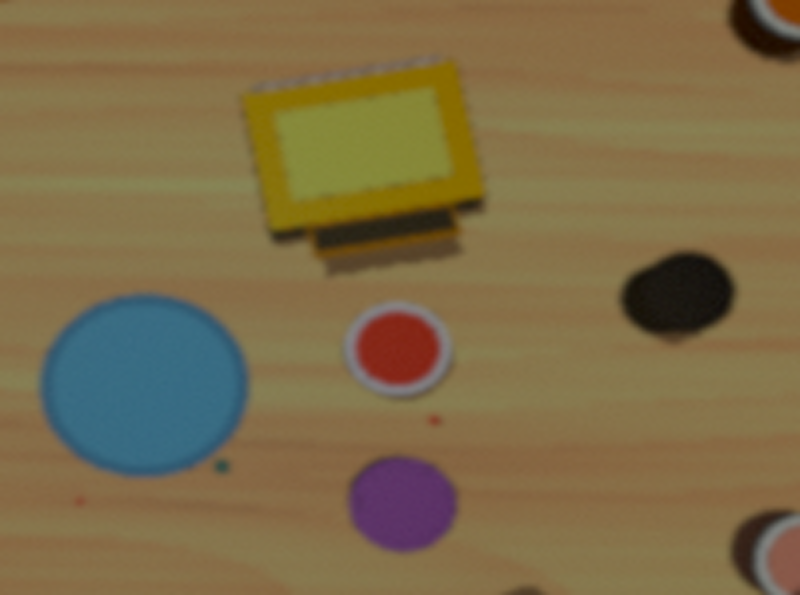

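View pics/crop2.png

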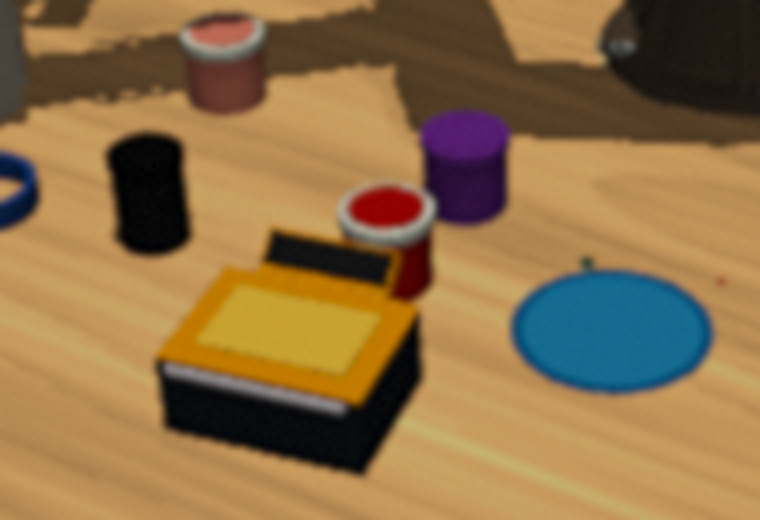

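Run:
```python
from h import *
from scipy.optimize import least_squares
pt=grab_frame("top");ps=grab_frame("scene")
top={(55,75):(245,95),(55,-75):(455,62),(-55,-75):(484,197),(-55,75):(273,230)}
sc={(-55,-75):(228,268),(-55,75):(418,312),(55,75):(352,402),(55,-75):(160,357)}
def X(v,k,z=.066):
    c,s=np.cos(v[2]),np.sin(v[2]);return [v[0]+(c*k[0]-s*k[1])/1e3,v[1]+(s*k[0]+c*k[1])/1e3,z]
def f(v,use=(1,1)):
    r=[]
    for k,u in top.items():
        if use[0]: r+=list(proj(pt,X(v,k))[0]-[180+(u[0]+.5)/4-.5,110+(u[1]+.5)/3.5-.5])
    for k,u in sc.items():
        if use[1]: r+=list(proj(ps,X(v,k))[0]-[130+u[0]/4,140+u[1]/4])
    return np.array(r)
for u in((1,0),(0,1),(1,1)):
    s=least_squares(f,[.6,-.05,.17],args=(u,));print(u,s.x,np.abs(s.fun).max().round(2))
v=s.x
print("lip edge",X(v,(-82.6,0),.0866),"tub in case frame")
# red tub by scene cam
for z,n in((.066,"red"),):
    print(pix2z(ps,(130+386/4,140+209/4),z))
for r in(np.array([.4545,-.07]),np.array([.3362,-.0749]),np.array([.4229,.1057])):
    d=r-v[:2];c,s_=np.cos(v[2]),np.sin(v[2]);print((c*d[0]+s_*d[1]).round(4),(-s_*d[0]+c*d[1]).round(4))
print("mat scene",pix2z(ps,(130+613/4,140+331/4),0))
print(get_state()["t"])
```

```text
(1, 0) [ 0.61090171 -0.0451797   0.19837017] 1.01
(0, 1) [ 0.61641789 -0.03786531  0.17673984] 1.9
(1, 1) [ 0.61210265 -0.04281626  0.1900111 ] 2.25
lip edge [np.float64(0.5309892760546664), np.float64(-0.05841690749787279), 0.0866] tub in case frame
[ 0.45852122 -0.06365867  0.066     ]
-0.1599 0.0031
-0.277 0.0206
-0.1577 0.1816
mat scene [4.27314822e-01 1.12223779e-01 1.11022302e-16]
1.7
```

```bash
cat >> h.py <<'E'
from scipy.spatial.transform import Rotation as Rn
def pose():
    s=get_state();return np.array(s["eef_pos"]),Rn.from_euler("xyz",s["ee_rot"]),s
def plan(pos,R,tpos,tR,n):
    """n rows straight from pose to target, rounded; returns text per call and the resulting pose"""
    rows=[];p=np.array(pos,float);tpos=np.array(tpos,float);p0=p.copy();R0=R
    dv=(R0.inv()*tR).as_rotvec()
    for i in range(1,n+1):
        gp=p0+(tpos-p0)*i/n; gR=R0*Rn.from_rotvec(dv*i/n)
        sh=(R.inv().apply(gp-p)*1e3).round(0); tu=(R.inv()*gR).as_rotvec().round(3)
        rows.append(" ".join("%g"%x for x in list(sh)+list(tu)))
        p=p+R.apply(sh/1e3);R=R*Rn.from_rotvec(tu)
    for i in range(0,n,8): print("; ".join(rows[i:i+8]))
    return p,R
E
python3 - <<'E'
from h import *
p,R,s=pose();print(s["q"].round(3))
a=Rn.from_euler("xyz",[np.pi,0,-1.394])
p,R=plan(p,R,[.36,-.3,.23],a,8)
print(p,R.as_euler("xyz"))
p,R=plan(p,R,[.467,-.134,.058],a,8);print(p,R.as_euler("xyz"))
E
```

```text
[-0.823  0.359  0.012 -0.    -1.224 -0.288]
-24 31 3 -0 0 -0.161; -28 26 2 -0 0 -0.161; -32 22 3 -0 0 -0.161; -36 16 3 -0 0 -0.161; -37 11 2 -0 0 -0.161; -39 4 3 -0 -0 -0.161; -38 -2 3 -0 -0 -0.161; -38 -8 3 -0 -0 -0.161
[ 0.35997542 -0.30049746  0.22957332] [-3.14156127e+00 -8.00912015e-06 -1.39376971e+00]
-18 -17 21 -0 -0 0; -18 -17 22 -0 -0 0; -18 -17 21 -0 -0 0; -19 -16 22 -0 -0 0; -18 -17 21 -0 -0 0; -18 -17 22 -0 -0 0; -18 -17 21 -0 -0 0; -18 -17 22 -0 -0 0
[ 0.46733615 -0.13399001  0.0575764 ] [-3.14156127e+00 -8.00912015e-06 -1.39376971e+00]
```

>>> step_arm --commands "-24 31 3 0 0 -0.161; -28 26 2 0 0 -0.161; -32 22 3 0 0 -0.161; -36 16 3 0 0 -0.161; -37 11 2 0 0 -0.161; -39 4 3 0 0 -0.161; -38 -2 3 0 0 -0.161; -38 -8 3 0 0 -0.161" --jaw 36

```text
t: 2.7
eef_pos: [0.3601, -0.2994, 0.2297]
ee_rot: [-3.141, -0.0, -1.389]
force: [0.9, 1.2, -0.1]
width: 0.0363
```

>>> step_arm --commands "-18 -17 20 0 0 0; -18 -17 20 0 0 0; -18 -17 20 0 0 0; -18 -17 20 0 0 0; -18 -17 20 0 0 0; -18 -17 20 0 0 0; -18 -17 10 0 0 0; -18 -17 0 0 0 0"

```text
t: 3.7
eef_pos: [0.4684, -0.1341, 0.0988]
ee_rot: [3.14, 0.0, -1.394]
force: [1.0, 0.4, -0.5]
width: 0.0359
```

Run:
```python
from h import *
p,R,s=pose();print(p,R.as_euler("xyz"),s["q"].round(3),s["width"],s["force"],s["t"])
q=grab_frame("top");im=q["frame"][90:290,160:400];save(dict(frame=im),"a1.png",3)
q=grab_frame("scene");im=q["frame"][90:290,100:340];save(dict(frame=im),"a2.png",3)
```

```text
[ 0.46844462 -0.1341212   0.09881176] [ 3.14015791e+00  9.94014017e-05 -1.39374901e+00] [ 0.126  0.214 -0.593 -0.    -0.765  0.051] 0.035876801828121634 [ 1.04918933  0.3627311  -0.48317947] 3.7
```

View pics/a1.png

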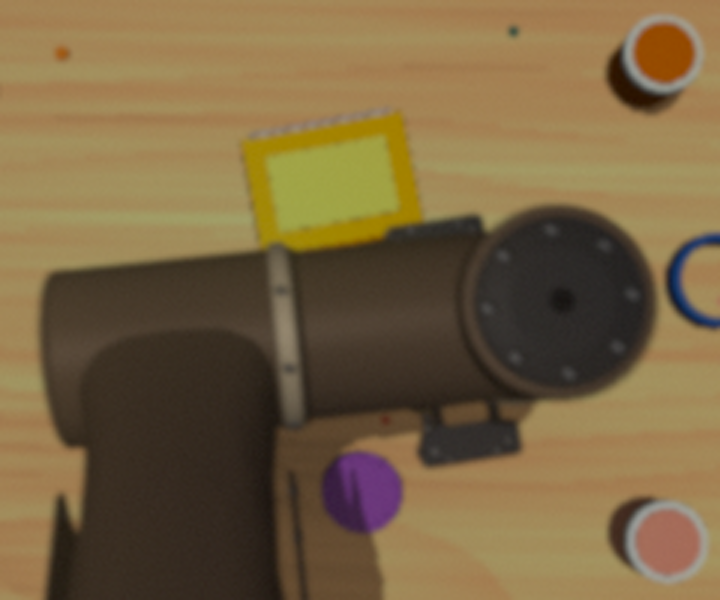

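View pics/a2.png

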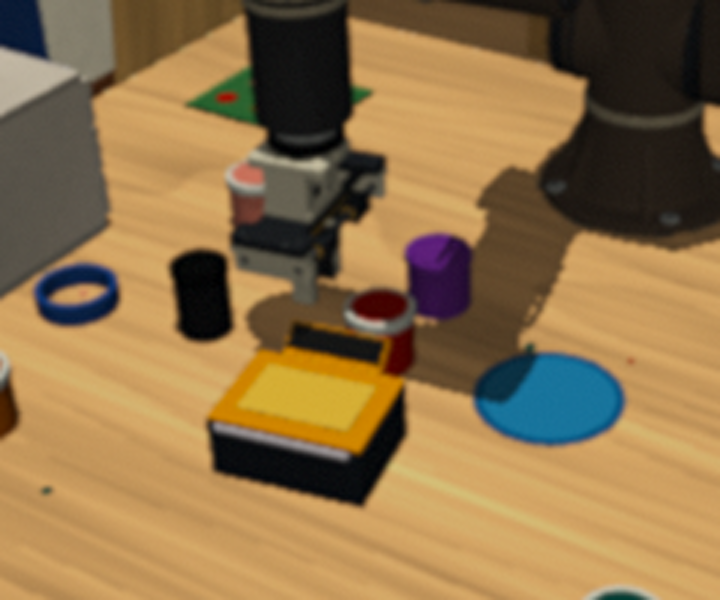

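>>> step_arm --commands "0 0 15 0 0 0; 0 0 15 0 0 0; 0 0 11 0 0 0; -5 0 0 0 0 0; -5 0 0 0 0 0; -5 0 0 0 0 0; -5 0 0 0 0 0; -5 0 0 0 0 0"

```text
t: 4.8
eef_pos: [0.4641, -0.1098, 0.0588]
ee_rot: [-3.141, 0.0, -1.394]
force: [-0.4, -0.4, -0.2]
width: 0.0359
```

>>> step_arm --commands "-6 0 0 0 0 0; -6 0 0 0 0 0; -6 0 0 0 0 0; -6 0 0 0 0 0; -7 0 0 0 0 0; -7 0 0 0 0 0; -7 0 0 0 0 0; -7 0 0 0 0 0"

```text
t: 5.8
eef_pos: [0.4548, -0.0585, 0.0586]
ee_rot: [3.142, -0.0, -1.394]
force: [0.4, -5.2, 3.1]
width: 0.0358
```

Run:
```python
from h import *
p,R,s=pose();print(p,R.as_euler("xyz"),s["q"].round(4),s["width"],s["force"],s["t"])
q=grab_frame("scene");im=q["frame"][90:290,100:340];save(dict(frame=im),"b2.png",3)
print([ (r["pixel"],r["conf"]) for r in recognise(q,"red_tub")], proj(q,[.4555,-.068,.066]))
```

```text
[ 0.45481378 -0.05853999  0.05857874] [ 3.14154119e+00 -1.55103535e-05 -1.39370136e+00] [ 0.3035  0.2352 -0.697   0.     -0.6387 -0.1264] 0.03584863923251182 [ 0.38915719 -5.18702745  3.10189171] 5.8
[([240.8, 204.7], 0.6), ([249.0, 182.1], 0.6)] [[225.8503154  191.34342511]]
```

View pics/b2.png

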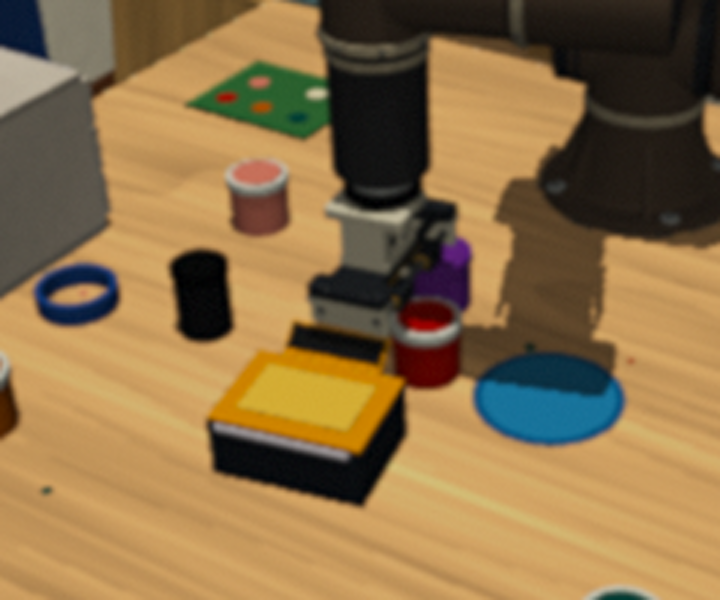

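>>> step_arm --commands "6 0 0 0 0 0; 0 0 6 0 0 0; -4 0 0 0 0 0; -4 0 0 0 0 0; -5 0 0 0 0 0; -5 0 0 0 0 0; -5 0 0 0 0 0; -5 0 0 0 0 0"

```text
t: 6.9
eef_pos: [0.451, -0.037, 0.0526]
ee_rot: [-3.142, -0.0, -1.394]
force: [0.2, -3.8, 1.9]
width: 0.0359
```

>>> step_arm --commands "-5 0 0 0 0 0; -5 0 0 0 0 0; -5 0 0 0 0 0; -5 0 0 0 0 0; -5 0 0 0 0 0; -5 0 0 0 0 0; -5 0 0 0 0 0; -5 0 0 0 0 0"

```text
t: 7.9
eef_pos: [0.4439, 0.0023, 0.0525]
ee_rot: [3.141, -0.0, -1.394]
force: [1.7, -3.8, 1.3]
width: 0.0359
```

Run:
```python
from h import *
p,R,s=pose();print(p,R.as_euler("xyz"),s["q"].round(4),s["width"],s["force"],s["t"])
q=grab_frame("scene");im=q["frame"][90:290,100:340];save(dict(frame=im),"b3.png",3)
```

```text
[0.4438887  0.00233782 0.05253632] [ 3.14147796e+00 -1.46681314e-05 -1.39378860e+00] [ 0.4521  0.2251 -0.7344 -0.     -0.6114 -0.275 ] 0.03587454657001164 [ 1.66526831 -3.78497463  1.3395886 ] 7.9
```

View pics/b3.png

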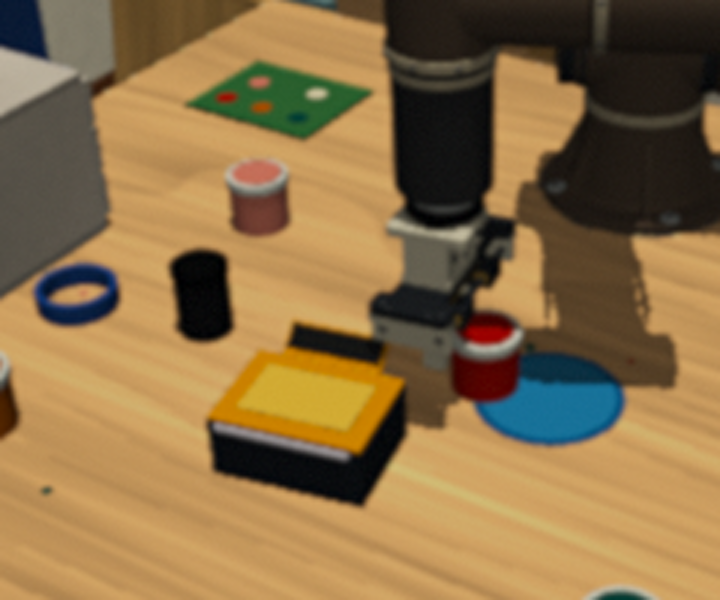

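>>> step_arm --commands "6 0 0 0 0 0; 0 0 9 0 0 0; -5 0 0 0 0 0; -6 0 0 0 0 0; -6 0 0 0 0 0; -6 0 0 0 0 0; -6 0 0 0 0 0; -6 0 0 0 0 0"

```text
t: 8.95
eef_pos: [0.4386, 0.0301, 0.0433]
ee_rot: [3.141, -0.001, -1.394]
force: [1.6, -5.9, 6.0]
width: 0.0358
```

>>> step_arm --commands "-6 0 0 0 0 0; -6 0 0 0 0 0; -6 0 0 0 0 0; -6 0 0 0 0 0; -6 0 0 0 0 0; -5 0 0 0 0 0; 0 0 0 0 0 0"

```text
t: 9.82
eef_pos: [0.4322, 0.0647, 0.0432]
ee_rot: [3.141, -0.0, -1.394]
force: [0.2, -2.3, 3.1]
width: 0.0361
```

Run:
```python
from h import *
p,R,s=pose();print(p,R.as_euler("xyz"),s["q"].round(4),s["width"],s["force"],s["t"])
q=grab_frame("scene");im=q["frame"][90:290,100:340];save(dict(frame=im),"b4.png",3)
```

```text
[0.43224351 0.0646869  0.04316641] [ 3.14053950e+00 -4.35576597e-04 -1.39392177e+00] [ 6.028e-01  2.335e-01 -7.576e-01 -1.000e-04 -5.808e-01 -4.259e-01] 0.03608493875116242 [ 0.23267048 -2.34591037  3.06701238] 9.825
```

View pics/b4.png

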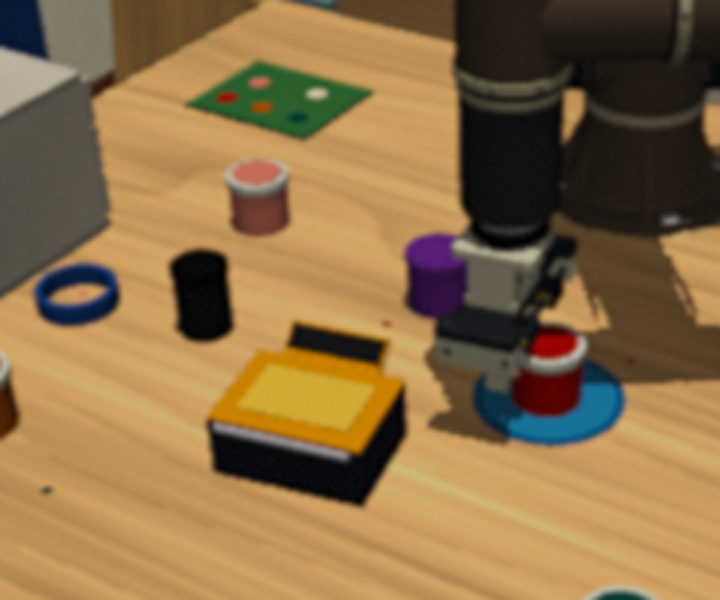

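>>> step_arm --commands "4 0 0 0 0 0; 8 0 0 0 0 0; 8 0 -5 0 0 0; 0 0 -40 0 0 0; 0 0 -50 0 0 0; 20 0 -50 0 0 0; 40 0 -20 0 0 0; 40 0 0 0 0 0"

```text
t: 10.88
eef_pos: [0.455, -0.0542, 0.2113]
ee_rot: [-3.136, 0.0, -1.393]
force: [0.2, 0.2, -0.4]
width: 0.0358
```

Run:
```python
from h import *
p,R,s=pose();print(p,R.as_euler("xyz"),s["q"].round(4),s["width"],s["force"],s["t"])
q=grab_frame("scene");im=q["frame"][90:290,100:340];save(dict(frame=im),"b5.png",3)
q=grab_frame("top");im=q["frame"][90:290,160:400];save(dict(frame=im),"b6.png",3)
```

```text
[ 0.45500243 -0.05421405  0.21125254] [-3.13639920e+00  4.52858841e-04 -1.39289203e+00] [ 3.1350e-01  2.5200e-02 -5.0880e-01  3.0000e-04 -1.0316e+00 -1.3570e-01] 0.035764028519706455 [ 0.23389052  0.1948129  -0.40596886] 10.875
```

View pics/b5.png

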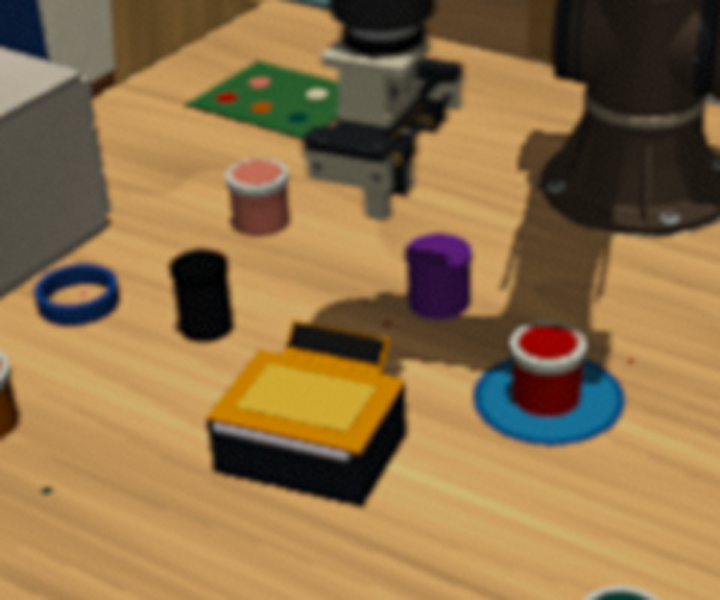

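View pics/b6.png

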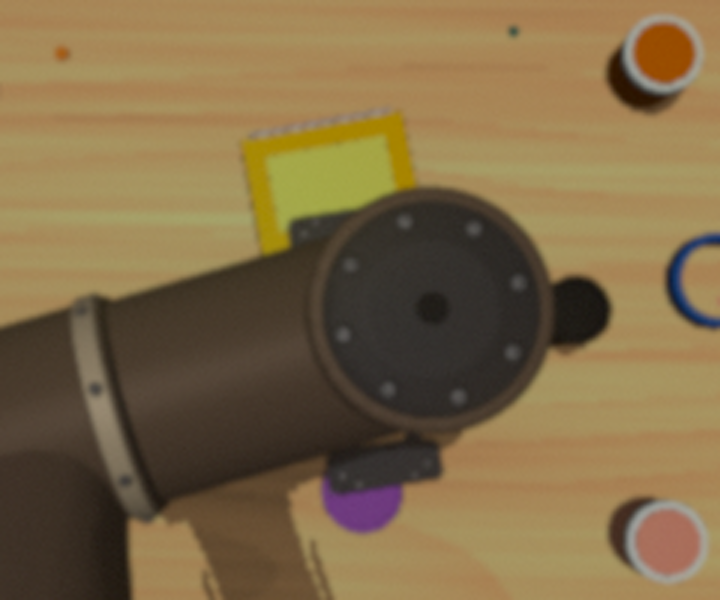

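Run:
```python
from h import *
D=[([-.8229,.3594,.0110,-.0003,-1.2241,-.2881],[.2993,-.6045,.2506]),
([.126,.214,-.593,0,-.765,.051],[.46844,-.13412,.09881]),
([.3035,.2352,-.697,0,-.6387,-.1264],[.45481,-.05854,.05858]),
([.4521,.2251,-.7344,0,-.6114,-.275],[.44389,.00234,.05254]),
([.6028,.2335,-.7576,0,-.5808,-.4259],[.43224,.06469,.04317]),
([.3135,.0252,-.5088,.0003,-1.0316,-.1357],[.45500,-.05421,.21125])]
A=[];b=[]
for q,p in D:
    q=np.array(q);r=np.cos(q[0])*p[0]+np.sin(q[0])*p[1];l=-np.sin(q[0])*p[0]+np.cos(q[0])*p[1]
    be=q[1]-q[2];print(r.round(4),l.round(4),(be-q[4]).round(4))
    # unknown a1,a2,e,d,h-L
    A+= [[1,np.sin(q[1]),np.sin(be),np.cos(be),0],[0,np.cos(q[1]),np.cos(be),-np.sin(be),1]];b+=[r,p[2]]
x,res,rk,sv=np.linalg.lstsq(np.array(A),np.array(b),rcond=None);print(x.round(4),rk,sv.round(3),np.abs(np.array(A)@x-b).max())
```

```text
0.6467 -0.1917 1.5725
0.4479 -0.1919 1.572
0.4165 -0.1918 1.5709
0.4003 -0.1918 1.5709
0.3927 -0.1918 1.5719
0.4161 -0.1919 1.5656
[ 0.0021  0.5937 -0.0009  0.464  -0.1457] 5 [4.211 3.439 0.492 0.414 0.163] 0.0005458780366917049
```

>>> step_arm --commands "0 0 0 0.18 0 0; 0 0 0 0.18 0 0; 0 0 0 0 0 0"

```text
t: 11.35
eef_pos: [0.4487, -0.0548, 0.2061]
ee_rot: [-2.783, 0.001, -1.394]
force: [0.7, 0.4, 0.3]
width: 0.036
```

Run:
```python
from h import *
p,R,s=pose();print(list(p),list(s["ee_rot"]),list(s["q"].round(5)),s["t"],R.as_matrix()[:,2])
```

```text
[np.float64(0.44869262900066703), np.float64(-0.05481912631845956), np.float64(0.20609721276707044)] [np.float64(-2.783120365458767), np.float64(0.0006096939680657609), np.float64(-1.3944941198708682)] [np.float64(0.37243), np.float64(-0.18841), np.float64(-0.81498), np.float64(0.12121), np.float64(-0.59537), np.float64(-0.28467)] 11.35 [ 0.34530546  0.06209673 -0.93643373]
```

```bash
cat > fk.py <<'E'
from h import *
from scipy.optimize import least_squares
def fk(q,P=(.5937,.464,.1918,.42,.275),s4=1,s6=1):
    a2,d,off,L,h=P; be=q[1]-q[2]
    f=np.array([np.cos(be),0,-np.sin(be)]);roll=Rn.from_rotvec(s4*q[3]*f)
    lat=roll.apply([0,1,0.]);n=roll.apply([-np.sin(be),0,-np.cos(be)])
    t=np.cos(q[4])*f-np.sin(q[4])*n
    p=np.array([a2*np.sin(q[1]),0,h+a2*np.cos(q[1])])+d*f-off*lat+L*t
    # tool x at q6=0 is -lat (yaw=q1-pi/2); q6 positive turns yaw positive when tool down => about -t
    x=Rn.from_rotvec(-s6*q[5]*t).apply(-lat);y=np.cross(t,x)
    Z=Rn.from_euler("z",q[0]);return Z.apply(p),Z*Rn.from_matrix(np.column_stack([x,y,t]))
D=[([-.8229,.3594,.0110,-.0003,-1.2241,-.2881],[.2993,-.6045,.2506],[3.1399,-.0002,-2.6819]),
([.126,.214,-.593,0,-.765,.051],[.46844,-.13412,.09881],[3.1402,0.0001,-1.3937]),
([.3035,.2352,-.697,0,-.6387,-.1264],[.45481,-.05854,.05858],[3.1415,0,-1.3937]),
([.6028,.2335,-.7576,0,-.5808,-.4259],[.43224,.06469,.04317],[3.1405,-.0004,-1.3939]),
([.3135,.0252,-.5088,.0003,-1.0316,-.1357],[.45500,-.05421,.21125],[-3.1364,.00045,-1.3929]),
([.37243,-.18841,-.81498,.12121,-.59537,-.28467],[.44869,-.05482,.20610],[-2.78312,.00061,-1.39449])]
def fit(s4,s6,D=D):
    def e(P):
        o=[]
        for q,p,r in D:
            a,R=fk(q,P,s4,s6);o+=list(a-p)+list(.3*(R.inv()*Rn.from_euler("xyz",r)).as_rotvec())
        return np.array(o)
    return least_squares(e,[.5937,.464,.1918,.42,.275])
if __name__=="__main__":
    for s4 in(1,-1):
        for s6 in(1,-1):
            r=fit(s4,s6);print(s4,s6,r.x.round(4),np.abs(r.fun).max().round(5))
E
python3 fk.py
```

```text
1 1 [0.5858 0.4691 0.1998 0.4029 0.2733] 0.06022
1 -1 [0.5858 0.4691 0.1998 0.4029 0.2733] 0.25554
-1 1 [0.6015 0.4636 0.1918 0.353  0.1988] 0.00012
-1 -1 [0.6015 0.4636 0.1918 0.353  0.1988] 0.25554
```

```bash
cat > ik.py <<'E'
from fk import *
P=fit(-1,1).x
lo=np.array([-3.07,-1.43,-1.02,-3.03,-3.05,-3.03])+.02;hi=np.array([3.07,2.12,1.25,1.67,0,3.03])-.02
rng=np.random.default_rng(0)
C=np.array([.612,-.044]);YAW=.19
def c2w(x,y,z):
    c,s=np.cos(YAW),np.sin(YAW);return np.array([C[0]+c*x-s*y,C[1]+s*x+c*y,z])
def ik(p,R,q0=None,tries=25):
    def e(q):
        a,b=fk(q,P,-1,1);return np.r_[(a-p)*3,(b.inv()*R).as_rotvec()]
    best=None
    for i in range(tries):
        g=q0 if (q0 is not None and i==0) else rng.uniform(np.maximum(lo,-2),np.minimum(hi,2))
        if q0 is not None and i>0: g=np.clip(np.array(q0)+rng.normal(0,.3,6),lo+.01,hi-.01)
        r=least_squares(e,np.clip(g,lo+1e-3,hi-1e-3),bounds=(lo,hi),max_nfev=200)
        if best is None or r.cost<best.cost: best=r
        if best.cost<1e-9: break
    return best.x,np.sqrt(2*best.cost)
def tool(alpha,dpsi,flip=0,tip=None):
    """alpha below horizontal, azimuth YAW+dpsi; TCP from tip (case-frame mm)"""
    R=Rn.from_euler("xyz",[np.pi,-(np.pi/2-alpha),0]);R=Rn.from_euler("z",YAW+dpsi)*R
    if flip: R=R*Rn.from_euler("z",np.pi)
    p=c2w(*(np.array(tip)/1e3))-.025*R.as_matrix()[:,2]
    return p,R
E
python3 - <<'E'
from ik import *
for al in(40,45,50,55,60,65,70):
  for dp in(0,-30,30,-50,50):
    for fl in(0,1):
      out=[]
      for tip in((-100,0,60),(-72,0,52),(-50,0,160),(50,0,185)):
        q,c=ik(*tool(np.radians(al),np.radians(dp),fl,tip),tries=12);out.append((c,q))
      print(al,dp,fl,[round(float(c),4) for c,_ in out],out[1][1].round(2) if out[1][0]<1e-3 else "")
E
```

```text
40 0 0 [0.0, 0.0, 0.0, 0.0096] [-0.52  0.26 -0.67 -1.73 -0.53 -2.44]
40 0 1 [0.0, 0.0, 0.0, 0.0096] [-0.52  0.26 -0.67 -1.73 -0.53  0.7 ]
40 -30 0 [0.0551, 0.0571, 0.1979, 0.0041] 
40 -30 1 [0.0551, 0.0571, 0.0074, 0.0041] 
40 30 0 [0.0, 0.0, 0.0, 0.0438] [-0.5   0.37 -0.45 -1.25 -0.86 -2.57]
40 30 1 [0.0, 0.0, 0.0, 0.0] [-0.5   0.37 -0.45 -1.25 -0.86  0.57]
40 -50 0 [0.2265, 0.2341, 0.2084, 0.0702] 
40 -50 1 [0.2265, 0.2341, 0.186, 0.0702] 
40 50 0 [0.0, 0.0, 0.0, 0.0] [-0.47  0.47 -0.28 -1.04 -1.09 -2.53]
40 50 1 [0.0, 0.0, 0.0, 0.0] [-0.47  0.47 -0.28 -1.04 -1.09  0.61]
45 0 0 [0.0, 0.0, 0.0253, 0.0337] [-0.31  0.2  -0.62 -1.48 -0.35 -2.87]
45 0 1 [0.0, 0.0, 0.0253, 0.0337] [-0.31  0.2  -0.62 -1.48 -0.35  0.27]
45 -30 0 [0.001, 0.0042, 0.0531, 0.0113] 
45 -30 1 [0.001, 0.0042, 0.0531, 0.0113] 
45 30 0 [0.0, 0.0, 0.0385, 0.0] [-0.41  0.33 -0.45 -1.14 -0.77 -2.74]
45 30 1 [0.0, 0.0, 0.0, 0.0] [-0.41  0.33 -0.45 -1.14 -0.77  0.4 ]
45 -50 0 [0.1776, 0.3013, 0.1596, 0.0212] 
45 -50 1 [0.1776, 0.2189, 0.1596, 0.0212] 
45 50 0 [0.0, 0.0, 0.0, 0.0087] [-0.4   0.43 -0.3  -0.97 -1.02 -2.64]
[... 1905 characters left out ...]
0] 
65 -50 1 [0.1121, 0.0897, 0.1093, 0.0302] 
65 50 0 [0.0507, 0.0454, 0.0, 0.0] 
65 50 1 [0.0, 0.0, 0.0, 0.0] [-0.08  0.32 -0.37 -0.58 -0.78 -0.03]
70 0 0 [0.0, 0.0, 0.0, 0.0] [ 0.27  0.19 -0.83  0.14 -0.2   1.36]
70 0 1 [0.0, 0.0, 0.0, 0.0] [ 0.27  0.19 -0.83  0.14 -0.2  -1.78]
70 -30 0 [0.0623, 0.0514, 0.0, 0.0] 
70 -30 1 [0.0623, 0.0514, 0.0, 0.0] 
70 30 0 [0.0, 0.0, 0.0, 0.0] [ 0.08  0.25 -0.52 -0.39 -0.55  2.52]
70 30 1 [0.0, 0.0, 0.0, 0.0] [ 0.08  0.25 -0.52 -0.39 -0.55 -0.63]
70 -50 0 [0.0441, 0.0247, 0.0, 0.0] 
70 -50 1 [0.0441, 0.0247, 0.0342, 0.0] 
70 50 0 [0.0, 0.0, 0.0, 0.0] [ 0.    0.3  -0.4  -0.46 -0.74  2.95]
70 50 1 [0.0, 0.0, 0.0, 0.0] [ 0.    0.3  -0.4  -0.46 -0.74 -0.19]
```

```bash
cat > lidpath.py <<'E'
from ik import *
N0=np.array([.643,0,.766]);u0=np.array([-.766,0,.643])
root=np.array([-55,0,63.45]);H=np.array([55,0,60.5])
def rotlid(v,th):  # -x -> +z
    c,s=np.cos(th),np.sin(th);v=np.asarray(v,float);return np.array([c*v[0]+s*v[2],v[1],-s*v[0]+c*v[2]])
def orient(al,psi):
    """case-frame R, tool x = +-projection of N0"""
    t=np.array([np.cos(al)*np.cos(psi),np.cos(al)*np.sin(psi),-np.sin(al)])
    x=-(N0-(N0@t)*t);x/=np.linalg.norm(x);return Rn.from_matrix(np.column_stack([x,np.cross(t,x),t]))
HX,HY=9.5,21
def tipc(Rc,th,s,y,gap=0):
    """tip centre (case mm) so the finger corner touches lip underside at coordinate s along lip, y"""
    N=rotlid(N0,th);M=Rc.as_matrix()
    pt=H+rotlid(root+s*u0-2.5*N0+np.array([0,y,0])-H,th)-gap*N
    cx=np.sign(N@M[:,0])*HX*M[:,0]; ny=N@M[:,1]
    cy=(np.sign(ny) if abs(ny)>.05 else 0)*HY*M[:,1]
    return pt-cx-cy
def toworld(Rc,tip):
    R=Rn.from_euler("z",YAW)*Rc;return c2w(*(tip/1e3))-.025*R.as_matrix()[:,2],R
E
python3 - <<'E'
from lidpath import *
for al in(40,45,50):
  for psi in(10,20,30):
    Rc=orient(np.radians(al),np.radians(psi));q=None;o=[];qs=[]
    t=Rc.as_matrix()[:,2]
    tips=[tipc(Rc,0,12,0,6)-60*t,tipc(Rc,0,12,0,6)-30*t]+[tipc(Rc,th,12,0,6 if th==0 else 0) for th in np.linspace(0,1.7,9)]
    for i,tp in enumerate(tips):
        q,c=ik(*toworld(Rc,tp),q0=q,tries=15 if q is None else 5);o.append(round(float(c),4));qs.append(q)
    print(al,psi,o);print(np.array(qs)[[0,2,6,10]].round(2), "tip0",tips[2].round(1),tips[-1].round(1))
E
```

```text
40 10 [0.0, 0.0, 0.0, 0.0, 0.0, 0.0, 0.0, 0.0, 0.0, 0.0, 0.0]
[[-0.53  0.13 -0.63 -1.36 -0.66  0.29]
 [-0.51  0.27 -0.6  -1.51 -0.63  0.47]
 [-0.17  0.07 -0.52 -1.17 -0.44 -0.19]
 [ 0.01  0.15 -0.37 -0.92 -0.34 -0.56]] tip0 [-75.8  -0.   57.4] [ 83.3  20.8 188.2]
40 20 [0.0, 0.0, 0.0, 0.0, 0.0, 0.0, 0.0, 0.0, 0.0, 0.0, 0.0]
[[-0.56  0.2  -0.55 -1.24 -0.81  0.22]
 [-0.51  0.31 -0.53 -1.36 -0.75  0.33]
 [-0.28  0.12 -0.45 -1.15 -0.66 -0.14]
 [-0.12  0.2  -0.28 -1.01 -0.59 -0.41]] tip0 [-76.   -0.1  57.6] [ 81.3  20.3 189.8]
40 30 [0.0, 0.0, 0.0, 0.0, 0.0, 0.0, 0.0, 0.0, 0.0, 0.0, 0.0]
[[-0.57  0.27 -0.46 -1.14 -0.94  0.16]
 [-0.51  0.36 -0.45 -1.24 -0.87  0.23]
 [-0.34  0.19 -0.38 -1.1  -0.85 -0.14]
 [-0.2   0.25 -0.19 -1.01 -0.8  -0.36]] tip0 [-76.2  -0.2  57.8] [ 79.6  19.6 191.2]
45 10 [0.0, 0.0, 0.0, 0.0, 0.0, 0.0, 0.0, 0.0, 0.0, 0.0, 0.0]
[[-0.34  0.07 -0.62 -1.16 -0.52 -0.04]
 [-0.35  0.22 -0.58 -1.33 -0.5   0.16]
 [ 0.    0.05 -0.55 -0.86 -0.34 -0.59]
 [ 0.12  0.15 -0.41 -0.62 -0.3  -0.92]] tip0 [-76.4  -0.1  58. ] [ 84.   20.9 187.5]
45 20 [0.0, 0.0, 0.0, 0.0, 0.0, 0.0, 0.0, 0.
[... 575 characters left out ...]
41 -0.43]
 [-0.17  0.18 -0.58 -1.08 -0.38 -0.21]
 [ 0.14  0.04 -0.61 -0.54 -0.28 -0.99]
 [ 0.18  0.15 -0.46 -0.42 -0.3  -1.14]] tip0 [-77.   -0.2  58.6] [ 70.1  20.7 174.6]
50 20 [0.0, 0.0, 0.0, 0.0, 0.0, 0.0, 0.0, 0.0, 0.0, 0.0, 0.0]
[[-0.28  0.11 -0.54 -0.94 -0.62 -0.28]
 [-0.26  0.23 -0.52 -1.06 -0.56 -0.15]
 [-0.04  0.08 -0.47 -0.76 -0.54 -0.65]
 [ 0.03  0.18 -0.31 -0.66 -0.53 -0.81]] tip0 [-77.1  -0.4  58.7] [ 68.2  20.  176.2]
50 30 [0.0, 0.0, 0.0, 0.0, 0.0, 0.0, 0.0, 0.0, 0.0, 0.0, 0.0]
[[-0.35  0.17 -0.46 -0.91 -0.79 -0.22]
 [-0.3   0.28 -0.45 -1.01 -0.7  -0.14]
 [-0.14  0.14 -0.38 -0.81 -0.73 -0.52]
 [-0.06  0.23 -0.22 -0.74 -0.73 -0.67]] tip0 [-77.2  -0.7  58.9] [ 66.4  19.1 177.9]
```

Run:
```python
from lidpath import *
import json
ps=grab_frame("scene");pt=grab_frame("top")
import pickle;pickle.dump((ps,pt),open("cams.pkl","wb"))
def draw(p,img,sc,off,v,name):
    im=img.copy()
    def X(x,y,z):
        c,s=np.cos(v[2]),np.sin(v[2]);return [v[0]+(c*x-s*y)/1e3,v[1]+(s*x+c*y)/1e3,z/1e3]
    loops=[[(-55,-75,66),(-55,75,66),(55,75,66),(55,-75,66)],[(-55,-75,0),(-55,75,0),(55,75,0),(55,-75,0)],[(-55,-50,66),(-55,50,66),(-82.6,50,86.6),(-82.6,-50,86.6)]]
    for L in loops:
        q=((proj(p,[X(*a) for a in L])-off)*sc).round().astype(int);cv2.polylines(im,[q.reshape(-1,1,2)],True,(0,0,255),1)
    cv2.imwrite("pics/"+name,im)
    return im
top=cv2.imread("pics/top1.png");sc=cv2.imread("pics/scene1.png")
for i,v in enumerate([(.612,-.044,.19),(.6109,-.0452,.198),(.6164,-.0379,.177)]):
    a=cv2.resize(top[150:320,300:520],None,fx=2.6,fy=2.6,interpolation=cv2.INTER_CUBIC)
    b=cv2.resize(sc[270:400,220:400],None,fx=3.2,fy=3.2,interpolation=cv2.INTER_CUBIC)
    A=draw(pt,a,1.5*2.6,np.array([200,100]),v,"t.png")
    B=draw(ps,b,1.5*3.2,np.array([220/1.5,180]),v,"t.png")
    h=max(A.shape[0],B.shape[0]);pad=lambda z:cv2.copyMakeBorder(z,0,h-z.shape[0],0,0,0)
    o=cv2.hconcat([pad(A),pad(B)]);cv2.imwrite(f"pics/ov{i}.png",cv2.resize(o,(798,int(o.shape[0]*798/o.shape[1])),interpolation=cv2.INTER_AREA))
```

```text
(no output)
```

View pics/ov0.png

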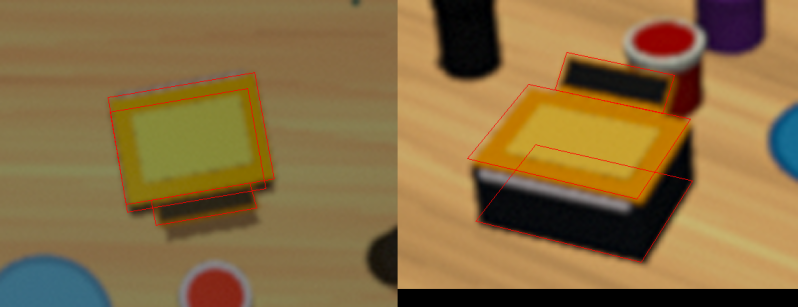

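View pics/ov2.png

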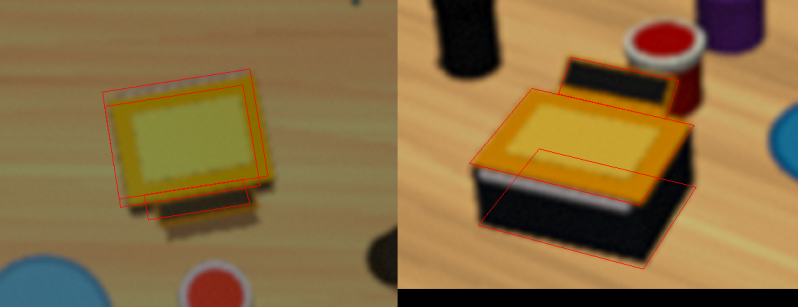

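```bash
sed -i 's/C=np.array(\[.612,-.044\])/C=np.array([.6125,-.045])/' ik.py
cat >> lidpath.py <<'E'
def links(q):
    a2,d,off,L,h=P;be=q[1]-q[2];f=np.array([np.cos(be),0,-np.sin(be)]);roll=Rn.from_rotvec(-q[3]*f);lat=roll.apply([0,1,0.])
    E=np.array([a2*np.sin(q[1]),0,h+a2*np.cos(q[1])]);W=E+d*f;W2=W-off*lat;Z=Rn.from_euler("z",q[0]);return [Z.apply(v).round(3) for v in(E,W,W2)]
RC=orient(np.radians(45),np.radians(20));T=RC.as_matrix()[:,2]
E
python3 - <<'E'
from lidpath import *
print(RC.as_matrix().round(3))
p,R,s=pose();q=s["q"]
A=tipc(RC,0,12,0,10)-80*T
pA,RA=toworld(RC,A);print("A tip",A,"tcp",pA,RA.as_euler("xyz"))
n=10;dv=(R.inv()*RA).as_rotvec();print("turn",np.linalg.norm(dv))
mid=None
for i in range(1,n+1):
    f=i/n;pp=p+(pA-p)*f+np.array([0,0,.05*np.sin(np.pi*f)]);RR=R*Rn.from_rotvec(dv*f);q1,c=ik(pp,RR,q0=q,tries=3);print(i,round(float(c),4),q1.round(2),np.abs(q1-q).max().round(2));q=q1
print("links",links(q))
B=tipc(RC,0,12,0,10);pB,_=toworld(RC,B);q2,c=ik(pB,RA,q0=q);print("B",B,pB,q2.round(2),links(q2))
e=tipc(RC,1.7,12,0);pe,_=toworld(RC,e);q2,c=ik(pe,RA,q0=q2);print("E",e,pe,q2.round(2),links(q2))
E
```

```text
[[-0.724 -0.186  0.664]
 [-0.028  0.97   0.242]
 [-0.69   0.157 -0.707]]
A tip [-132.26156504  -19.61211352  111.60865858] tcp [ 0.47115173 -0.09831251  0.12928633] [ 2.92375583  0.76089062 -2.9131343 ]
turn 1.5395255409147788
1 0.0 [ 0.3  -0.18 -0.74 -0.   -0.63 -0.26] 0.12
2 0.0 [ 0.23 -0.17 -0.68 -0.12 -0.66 -0.25] 0.12
3 0.0 [ 0.15 -0.16 -0.63 -0.23 -0.69 -0.24] 0.11
4 0.0 [ 0.07 -0.14 -0.59 -0.34 -0.71 -0.23] 0.11
5 0.0 [-0.01 -0.12 -0.56 -0.45 -0.72 -0.23] 0.11
6 0.0 [-0.09 -0.09 -0.54 -0.56 -0.72 -0.21] 0.11
7 0.0 [-0.18 -0.05 -0.53 -0.68 -0.72 -0.19] 0.12
8 0.0 [-0.27 -0.01 -0.53 -0.81 -0.72 -0.15] 0.13
9 0.0 [-0.36  0.05 -0.54 -0.94 -0.73 -0.09] 0.13
10 0.0 [-0.45  0.11 -0.55 -1.07 -0.74 -0.03] 0.13
links [array([ 0.061, -0.03 ,  0.797]), array([ 0.39 , -0.189,  0.512]), array([ 0.257, -0.226,  0.379])]
B [-79.10452309  -0.26453251  55.04011609] [ 0.51969821 -0.06927392  0.07271779] [-0.4   0.27 -0.52 -1.23 -0.65  0.13] [array([ 0.147, -0.062,  0.779]), array([ 0.449, -0.188,  0.45 ]), array([ 0.306, -0.197,  0.322])]
E [ 82.20181722  20.63275433 189.00284653] [ 0.67415508 -0.01828856  0.20668052] [-0.03  0.19 -0.28 -0.81 -0.55 -0.64] [array([ 0.113, -0.004,  0.79 ]), array([ 0.527, -0.016,  0.58 ]), array([ 0.46 , -0.146,  0.456])]
```

Run:
```python
from lidpath import *
p,R,s=pose()
A=tipc(RC,0,12,0,10)-80*T
pA,RA=toworld(RC,A)
mid=(p+pA)/2+[0,0,.05];Rm=R*Rn.from_rotvec((R.inv()*RA).as_rotvec()/2)
p1,R1=plan(p,R,mid,Rm,5);p2,R2=plan(p1,R1,pA,RA,6);print(p2-pA,(R2.inv()*RA).magnitude())
```

```text
5 -2 -2 0.012 -0.049 0.145; 4 -2 -1 0.012 -0.05 0.146; 4 -3 -2 0.011 -0.049 0.145; 4 -3 -2 0.012 -0.049 0.145; 2 -4 -2 0.012 -0.05 0.146
9 0 12 0.01 -0.041 0.121; 10 -0 12 0.01 -0.041 0.121; 10 -2 12 0.009 -0.041 0.121; 10 -3 11 0.01 -0.041 0.121; 11 -4 11 0.01 -0.041 0.122; 10 -6 10 0.01 -0.041 0.121
[-1.20494420e-04 -4.21024365e-04  7.44794535e-05] 0.00039131690170854627
```

>>> step_arm --commands "5 -2 -2 0.012 -0.049 0.145; 4 -2 -1 0.012 -0.05 0.146; 4 -3 -2 0.011 -0.049 0.145; 4 -3 -2 0.012 -0.049 0.145; 2 -4 -2 0.012 -0.05 0.146" --jaw 0

```text
t: 12.08
eef_pos: [0.4649, -0.0752, 0.2192]
ee_rot: [-2.878, 0.478, -2.026]
force: [0.4, 0.1, 0.0]
width: 0.0008
```

>>> step_arm --commands "9 0 12 0.01 -0.041 0.121; 10 0 12 0.01 -0.041 0.121; 10 -2 12 0.009 -0.041 0.121; 10 -3 11 0.01 -0.041 0.121; 11 -4 11 0.01 -0.041 0.122; 10 -6 10 0.01 -0.041 0.121; 0 0 0 0 0 0"

```text
t: 12.95
eef_pos: [0.4722, -0.0999, 0.1275]
ee_rot: [2.92, 0.758, -2.918]
force: [-0.4, -0.8, 0.8]
width: -0.0001
```

```bash
cat > chk.py <<'E'
from lidpath import *
import sys
p,R,s=pose();print(p.round(4),s["ee_rot"].round(3),s["q"].round(3),s["width"].round(4),s["force"].round(2),s["t"])
M=R.as_matrix();tip=p+.025*M[:,2]
Ci=Rn.from_euler("z",-YAW);print("tip case mm",(Ci.apply(tip-np.array([C[0],C[1],0]))*1e3).round(1))
q=grab_frame("scene");im=cv2.cvtColor(q["frame"],cv2.COLOR_RGB2BGR);im=cv2.resize(im[120:280,160:330],None,fx=4,fy=4,interpolation=cv2.INTER_CUBIC)
if len(sys.argv)>2:
    for a in(-1,1):
        for b in(-1,1):
            u=(proj(q,tip+M[:,0]*.0095*a+M[:,1]*.021*b)[0]-[160,120])*4;cv2.circle(im,tuple(int(x) for x in u),3,(255,0,255),-1)
cv2.imwrite("pics/"+sys.argv[1],im)
E
python3 chk.py c1.png d
```

```text
Traceback (most recent call last):
  File "chk.py", line 3, in <module>
    p,R,s=pose();print(p.round(4),s["ee_rot"].round(3),s["q"].round(3),s["width"].round(4),s["force"].round(2),s["t"])
                                                                       ^^^^^^^^^^^^^^^^
AttributeError: 'float' object has no attribute 'round'
```

```bash
sed -i 's/s\["width"\].round(4),//' chk.py; python3 chk.py c1.png d
```

```text
[ 0.4722 -0.0999  0.1275] [ 2.92   0.758 -2.918] [-0.455  0.119 -0.545 -1.075 -0.739 -0.031] [-0.38 -0.75  0.77] 12.95
tip case mm [-131.5  -21.4  109.8]
```

View pics/c1.png

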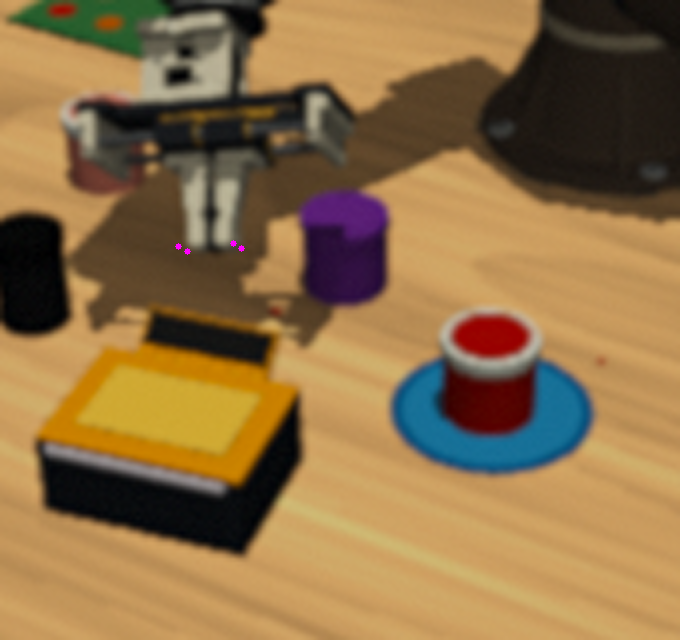

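Run:
```python
from lidpath import *
p,R,s=pose()
pB,RA=toworld(RC,tipc(RC,0,12,0,10));plan(p,R,pB,RA,8)
```

```text
-0 0 10 -0 -0 -0; -0 1 10 -0 -0 -0; -0 -0 10 -0 -0.001 -0; -0 0 10 -0 0 -0; -0 0 9 -0 0 -0; -0 1 10 -0 -0 -0.001; -0 -0 10 -0 -0 0; -0 0 10 -0 -0.001 0
```

>>> step_arm --commands "0 0 10 0 0 0; 0 1 10 0 0 0; 0 0 10 0 0 0; 0 0 10 0 0 0; 0 1 10 0 0 0; 0 0 5 0 0 0; 0 0 0 0 0 0"

```text
t: 13.88
eef_pos: [0.504, -0.0767, 0.0897]
ee_rot: [2.923, 0.76, -2.914]
force: [-0.4, -0.3, -0.3]
width: 0.0004
```

```bash
python3 chk.py c2.png
```

```text
[ 0.504  -0.0767  0.0897] [ 2.923  0.76  -2.914] [-0.409  0.219 -0.534 -1.182 -0.669  0.073] [-0.43 -0.28 -0.3 ] 13.875
tip case mm [-95.9  -4.6  72. ]
```

View pics/c2.png

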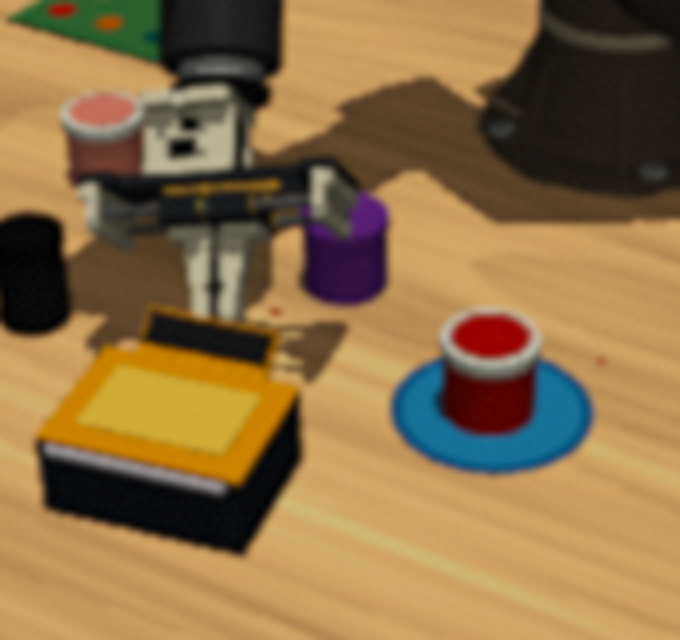

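>>> step_arm --commands "0 0 6 0 0 0; 0 0 6 0 0 0; 0 0 6 0 0 0; 0 0 6 0 0 0; 0 0 0 0 0 0"

```text
t: 14.55
eef_pos: [0.5186, -0.0679, 0.0726]
ee_rot: [2.923, 0.759, -2.915]
force: [-0.3, 0.1, 0.7]
width: 0.0003
```

```bash
python3 chk.py c3.png
```

```text
[ 0.5186 -0.0679  0.0726] [ 2.923  0.759 -2.915] [-0.395  0.267 -0.523 -1.232 -0.647  0.123] [-0.33  0.11  0.69] 14.55
tip case mm [-80.    1.3  54.9]
```

View pics/c3.png

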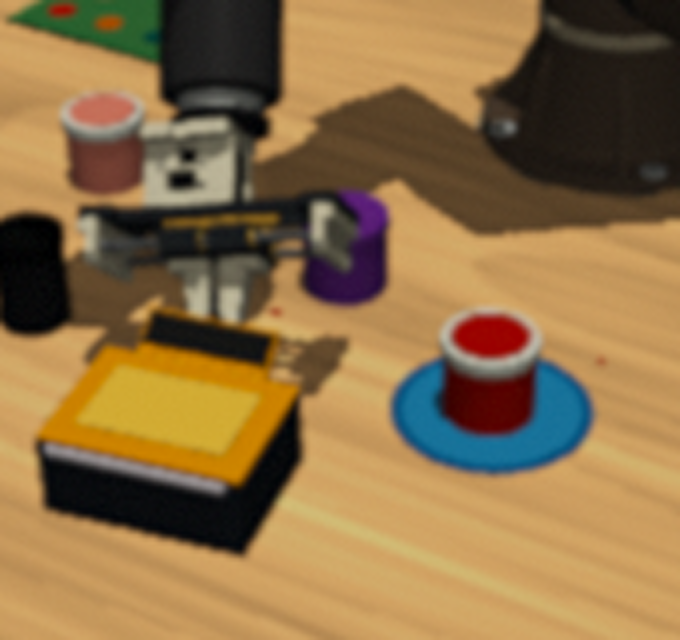

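Run:
```python
from lidpath import *
import lidpath
lidpath.HY=0
p,R,s=pose();RA=Rn.from_euler("z",YAW)*RC
ths=np.r_[0,np.arange(.05,1.3,.05),np.arange(1.29,1.66,.04)]
pts=[toworld(RC,tipc(RC,0,12,0,5))[0]]+[toworld(RC,tipc(RC,t,12,0))[0] for t in ths]
cur=p.copy();rows=[]
for t in pts:
    sh=(R.inv().apply(t-cur)*1e3).round();cur=cur+R.apply(sh/1e3);rows.append("%d %d %d 0 0 0"%tuple(sh))
for i in range(0,len(rows),8): print([round(float(x),2) for x in np.r_[-1,ths][i:i+8]]);print("; ".join(rows[i:i+8]))
print(cur)
```

```text
[-1.0, 0.0, 0.05, 0.1, 0.15, 0.2, 0.25, 0.3]
-6 -2 0 0 0 0; -5 0 -1 0 0 0; -4 1 -4 0 0 0; -5 1 -3 0 0 0; -5 1 -4 0 0 0; -5 0 -3 0 0 0; -5 1 -3 0 0 0; -6 0 -3 0 0 0
[0.35, 0.4, 0.45, 0.5, 0.55, 0.6, 0.65, 0.7]
-5 1 -2 0 0 0; -6 0 -2 0 0 0; -6 1 -2 0 0 0; -5 0 -1 0 0 0; -6 0 -2 0 0 0; -6 0 -1 0 0 0; -6 0 0 0 0 0; -6 0 -1 0 0 0
[0.75, 0.8, 0.85, 0.9, 0.95, 1.0, 1.05, 1.1]
-6 0 0 0 0 0; -6 0 0 0 0 0; -7 -1 1 0 0 0; -5 0 0 0 0 0; -6 0 1 0 0 0; -6 -1 2 0 0 0; -6 0 1 0 0 0; -6 -1 2 0 0 0
[1.15, 1.2, 1.25, 1.29, 1.33, 1.37, 1.41, 1.45]
-5 -1 2 0 0 0; -6 -1 3 0 0 0; -5 0 3 0 0 0; -4 -1 2 0 0 0; -5 -1 3 0 0 0; -4 -1 2 0 0 0; -3 0 3 0 0 0; -4 -1 3 0 0 0
[1.49, 1.53, 1.57, 1.61, 1.65]
-4 -1 3 0 0 0; -3 -1 3 0 0 0; -3 -1 4 0 0 0; -4 -1 3 0 0 0; -3 -1 4 0 0 0
[ 0.66285904 -0.04175582  0.1914655 ]
```

>>> step_arm --commands "-3 -1 0 0 0 0; -3 -1 0 0 0 0; -3 0 0 0 0 0; -3 0 -1 0 0 0; -4 1 -4 0 0 0; -5 1 -3 0 0 0; -5 1 -4 0 0 0; 0 0 0 0 0 0"

```text
t: 15.6
eef_pos: [0.5296, -0.0671, 0.1005]
ee_rot: [2.925, 0.761, -2.913]
force: [-0.2, -0.9, -0.3]
width: 0.0004
```

```bash
python3 chk.py c4.png
```

```text
[ 0.5296 -0.0671  0.1005] [ 2.925  0.761 -2.913] [-0.345  0.214 -0.501 -1.158 -0.64  -0.011] [-0.16 -0.94 -0.33] 15.6
tip case mm [-69.   -0.   82.9]
```

View pics/c4.png

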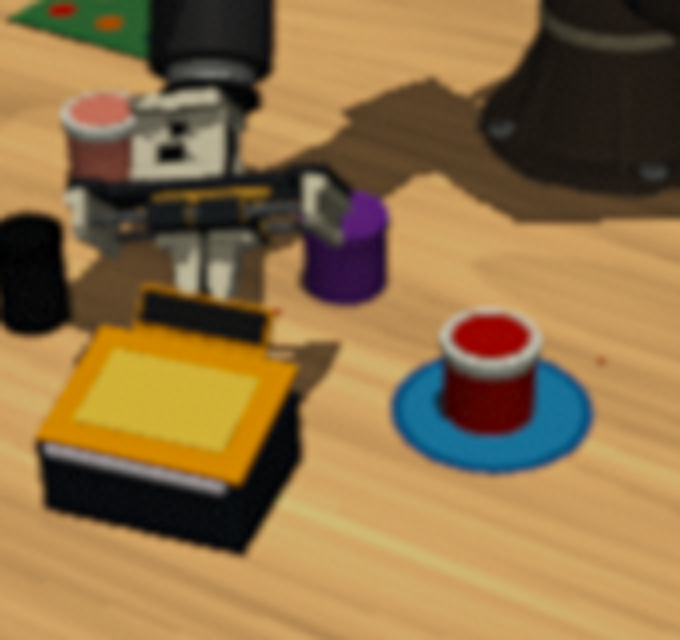

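The lid's front edge has risen: the lip is now at about row 315, up from 335, and the fingertips are behind it, so the lid is lifting as planned. I carry on along the arc.

>>> step_arm --commands "-5 0 -3 0 0 0; -5 1 -3 0 0 0; -6 0 -3 0 0 0; -5 1 -2 0 0 0; -6 0 -2 0 0 0; -6 1 -2 0 0 0; -5 0 -1 0 0 0; -6 0 -2 0 0 0"

```text
t: 16.65
eef_pos: [0.5485, -0.0637, 0.1434]
ee_rot: [2.923, 0.76, -2.914]
force: [-0.2, 0.3, 0.2]
width: 0.0007
```

>>> step_arm --commands "-6 0 -1 0 0 0; -6 0 0 0 0 0; -6 0 -1 0 0 0; -6 0 0 0 0 0; -6 0 0 0 0 0"

```text
t: 17.27
eef_pos: [0.5687, -0.0597, 0.1656]
ee_rot: [2.924, 0.76, -2.914]
force: [-0.8, 0.1, -0.0]
width: 0.0007
```

```bash
python3 chk.py c5.png
```

```text
[ 0.5687 -0.0597  0.1656] [ 2.924  0.76  -2.914] [-0.215  0.129 -0.429 -0.975 -0.624 -0.333] [-0.75  0.07 -0.04] 17.275
tip case mm [-2.920e+01 -1.000e-01  1.479e+02]
```

View pics/c5.png

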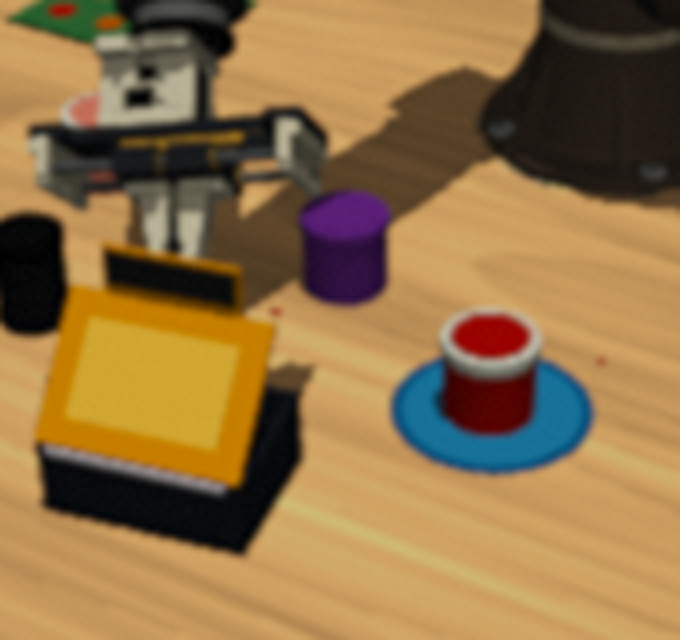

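>>> step_arm --commands "-7 -1 1 0 0 0; -5 0 0 0 0 0; -6 0 1 0 0 0; -6 -1 2 0 0 0; -6 0 1 0 0 0; -6 -1 2 0 0 0; -5 -1 2 0 0 0; -6 -1 3 0 0 0"

```text
t: 18.32
eef_pos: [0.611, -0.0521, 0.1886]
ee_rot: [2.923, 0.76, -2.914]
force: [-0.6, 0.3, 0.6]
width: 0.0005
```

>>> step_arm --commands "-5 0 3 0 0 0; -4 -1 2 0 0 0; -5 -1 3 0 0 0; 0 0 0 0 0 0"

```text
t: 18.82
eef_pos: [0.6264, -0.0488, 0.1921]
ee_rot: [2.924, 0.76, -2.914]
force: [-0.4, -0.2, 0.4]
width: 0.0007
```

```bash
python3 chk.py c6.png
```

```text
[ 0.6264 -0.0488  0.1921] [ 2.924  0.76  -2.914] [-0.131  0.158 -0.338 -0.885 -0.603 -0.495] [-0.39 -0.22  0.38] 18.825
tip case mm [ 29.6  -0.3 174.4]
```

View pics/c6.png

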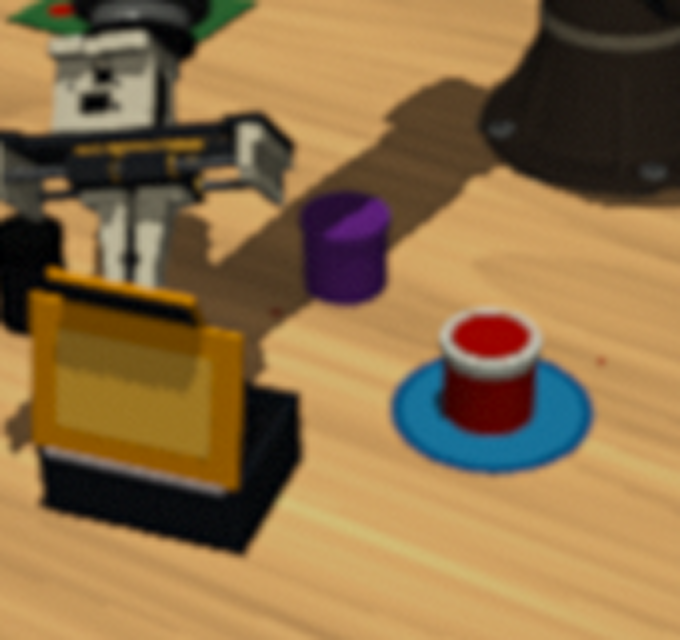

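>>> step_arm --commands "-4 -1 2 0 0 0; -3 0 3 0 0 0; -2 -1 2 0 0 0; -2 0 1 0 0 0; -2 -1 2 0 0 0; -2 0 1 0 0 0; -2 -1 2 0 0 0; -2 0 2 0 0 0"

```text
t: 19.88
eef_pos: [0.6502, -0.044, 0.1939]
ee_rot: [2.923, 0.76, -2.914]
force: [-0.5, 0.0, -0.3]
width: 0.0005
```

```bash
python3 chk.py c7.png
```

```text
[ 0.6502 -0.044   0.1939] [ 2.923  0.76  -2.914] [-0.108  0.185 -0.302 -0.867 -0.592 -0.53 ] [-0.47  0.01 -0.32] 19.875
tip case mm [ 5.380e+01 -1.000e-01  1.762e+02]
```

View pics/c7.png

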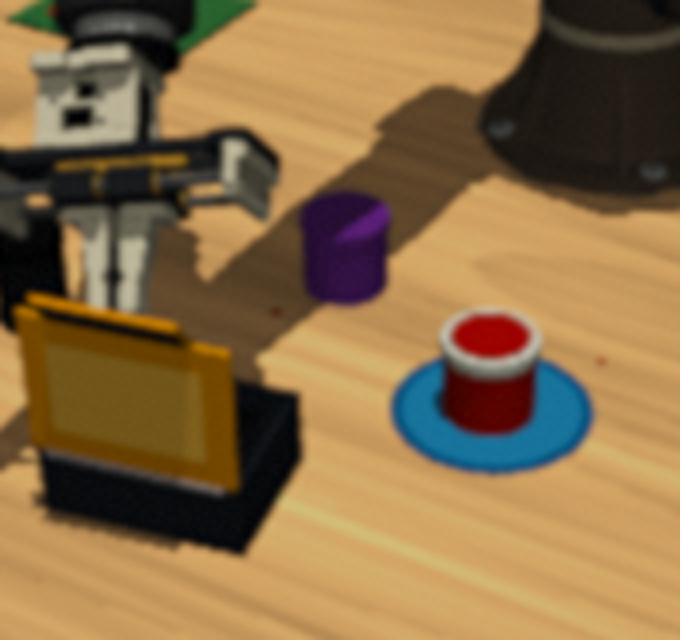

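>>> step_arm --commands "-2 -1 2 0 0 0; -2 0 2 0 0 0; -2 -1 2 0 0 0; -2 0 2 0 0 0; -2 -1 2 0 0 0; -1 0 2 0 0 0; -2 -1 2 0 0 0; 0 0 0 0 0 0"

```text
t: 20.92
eef_pos: [0.6693, -0.0404, 0.1923]
ee_rot: [2.923, 0.76, -2.914]
force: [-0.0, -0.5, -0.1]
width: 0.0003
```

```bash
python3 chk.py c8.png
```

```text
[ 0.6693 -0.0404  0.1923] [ 2.923  0.76  -2.914] [-0.094  0.212 -0.273 -0.86  -0.584 -0.547] [-0.04 -0.53 -0.14] 20.925
tip case mm [ 73.3  -0.2 174.6]
```

View pics/c8.png

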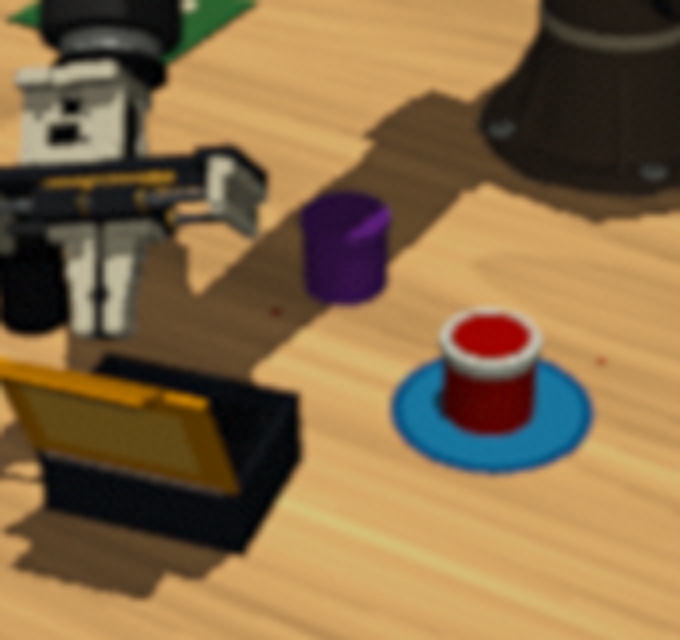

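>>> step_arm --commands "0 0 -10 0 0 0; 0 0 -25 0 0 0; 0 0 -40 0 0 0; 0 0 -40 0 0 0; 0 0 -30 0 0 0; 0 0 -10 0 0 0; 0 0 0 0 0 0; 0 0 0 0 0 0"

```text
t: 21.98
eef_pos: [0.5752, -0.0964, 0.301]
ee_rot: [2.922, 0.759, -2.915]
force: [0.2, -0.2, -0.0]
width: 0.0007
```

Run:
```python
from h import *
p,R,s=pose();print(p,s["force"],s["t"],s["q"].round(2))
a=grab_frame("scene");save(a,"f1.png");b=grab_frame("top");save(b,"f2.png")
```

```text
[ 0.57519202 -0.09637154  0.30102459] [ 0.15592429 -0.17786408 -0.0184862 ] 21.975 [-0.21 -0.02 -0.29 -0.73 -0.81 -0.66]
```

View pics/f1.png

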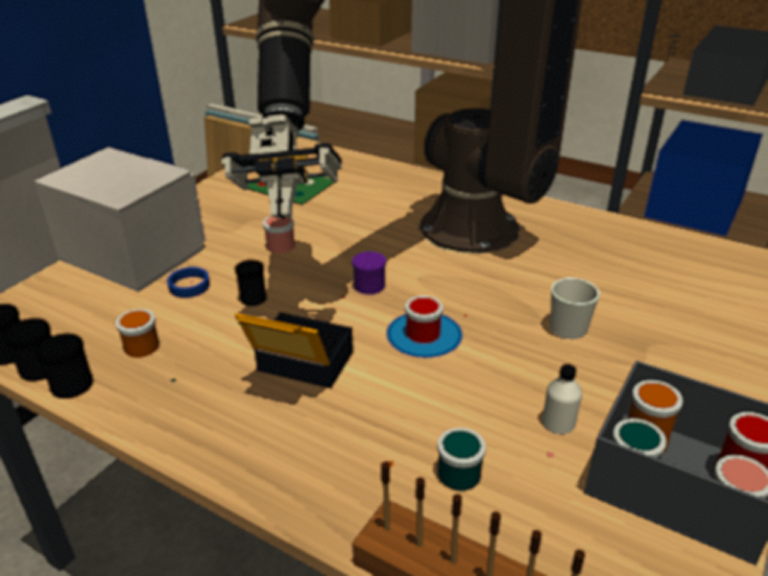

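View pics/f2.png

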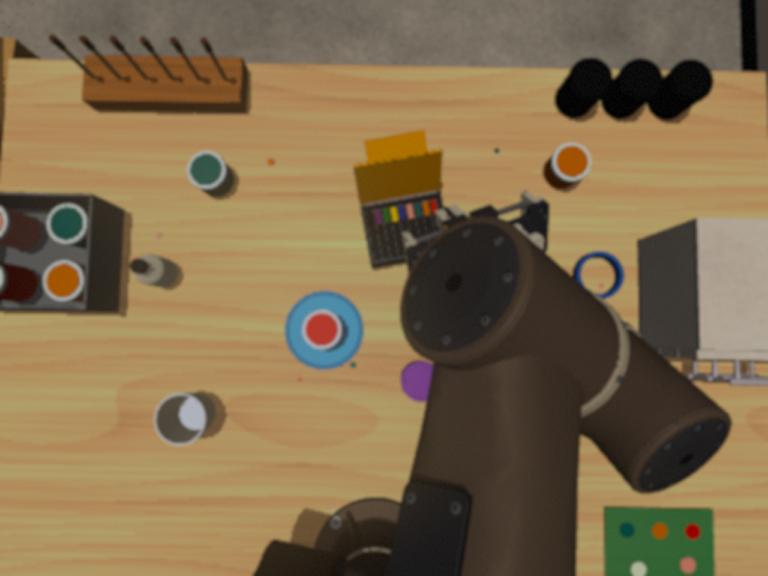

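The lid is open and leaning back, with the pens visible at about (405,212). The red tub is well inside the mat, its top at (322,330) against the mat centre at (324,330). The other things are where they were and the gripper is clear, so I hand the job in.

Run:
```python
from h import *
print(job_done())
```

```text
the job is handed in; nothing more can be done
None
```

The job is handed in. The red tub stands on the blue mat and the yellow lid rests open, leaning back past upright. The hand-in gives no verdict.

- **Tub:** I pushed it along the table with the two fingers held at a fixed opening, never gripping it. The force at the end of each move stayed below about 9 N. The first push tended to tip the tub slightly, so I lowered the fingers for the rest. In the last pictures it stands upright, close to the centre of the mat.
- **Lid:** With the fingers closed, I put the tips under the lip from the front and followed the hinge arc slowly. A little past upright the lid fell back to its stop by itself. I did not touch the black strip or pinch the lip.
- **Last checks:** Nothing was being touched after I backed off: the force read about 0.2 N and the gripper was about 0.3 m up. The jar, the tape, the purple look-alike and the other tubs and things looked unmoved in the pictures; I did not measure them again. The job took about 22 s of the 64 s.
- **Disagreement:** The two cameras put the case about 5–9 mm apart. I used a compromise close to the top camera's value, and the lid contact went as planned.

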